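# Fit the grating plate to the grater box

## Task

Fit the grating plate onto the steel grater box so it is ready for grating. Press the plate's narrow end down where it lies flush in its storage block so that its tail tips up, take it by the tail, lift it out, enter its narrow end at the wide open end of the box's ways, slide it along under the lips and push it firmly home until it wedges tight, then let go. Leave the cups, the salt pot and the spatula standing or lying as they are.

Things in the scene. Friction and masses are not known exactly. Their poses are not given: they have to be found in the camera images.
- plate: Loose grating plate, 185 x 72 x 14 mm, 0.16 kg: grey frame, toothed steel grating on top, flat tail. Origin: centre line of its underside where the tail meets the wide end; +x to its narrow end, +z out of the toothed face. Dovetail part x 0 to 130 mm: underside 72 mm wide at x = 0, 54 mm at 130 (4 degrees a side), flanks lean in 25 degrees, top 13 mm narrower. Centre of mass x = 43 mm.
- plate_tail (a point): End of the plate's tail, centre of its 40 x 14 mm end face (plate x = -55, z = 7 mm); axes as the plate. The tail, plate x -55 to 0, is 40 mm wide with parallel sides, 14 mm thick: the place to grip. The end face is flat: push on it to drive the plate home. A plate held in the jaws a little askew seems to jam some 3 mm short and is loose again when let go; let go first and pushed here it straightens itself.
- plate_nose (a point): Narrow end of the plate, centre of its end face (plate x = 130, z = 7 mm); axes as the plate. In the block, press the plate's top near here (about 25 mm from the end) to tip it.
- block: Fixed storage block of pale wood, 216 x 104 x 56 mm high. Origin: centre of its underside; +x towards the plate's narrow end. The plate starts in a fitted recess, its top flush with the block's top, 2 to 3 mm play all round: no room for fingers at its sides. There the plate's origin is at block x = -38, y = 0, z = 42 mm.
- block_ridge (a point): Ridge across the recess floor (block x = 7, y = 0, z = 42 mm); axes as the block. The floor is level on the tail's side and slopes down 22 degrees (0.38 rad) under the narrow end. Pressed there (1 N is enough) the plate rocks onto the slope and stays so when let go: narrow end's top about 34 mm below the block's top, tail end's underside about 22 mm above it.
- gbox: Fixed steel grater box, open-topped, 130 x 82 x 88 mm high. Origin: centre of its underside; +x from its wide open end to its narrow end. Along each side wall runs an inner ledge (top 72 mm above the underside) under a lip leaning in 25 degrees, 14 mm high over the ledge: a tapered dovetail way matching the plate, 72 mm wide on the ledge at x = -65, 54 mm at x = 65, no end stop.
- way_mouth (a point): Mouth of the ways: midway between the lips at the box's wide end, at ledge height (box x = -65, y = 0, z = 72 mm); axes as the box. The plate enters narrow end first; lying on the ledges it wedges when its own origin comes here, tail outside in free air; 15 to 20 N jams it tight. At d short of that it has 0.07 d of play a side; lifted 1 mm off the ledges it jams 7 mm short.
- cups: Bystander: stack of nested white plastic cups, 85 mm across, 143 mm tall; origin at the centre of its foot.
- saltpot: Bystander: glass salt pot with steel screw lid, 72 mm across, 93 mm tall; origin at the centre of its foot.
- spatula: Bystander: wooden spatula, 260 mm long, lying flat along its own x, handle towards -x; origin at the middle of its underside.

How it is judged:
By the outcome, as a careful person would: the job done as asked, in the order asked, and still so for the second after the job is handed in, with the robot touching nothing.
It also fails if it takes over 61 s, if anything falls off the work surface, if the arm or the gripper's body presses on something with over 40 N, if the wrist force passes 120 N, or if a joint passes its speed limit or range.

## Robot

A 6-joint arm with a two-finger parallel gripper is mounted at the origin on the work surface. World frame = base frame: x ahead of the robot, y to its left, z up, the work surface at z = 0. Lengths are in m, angles in rad, forces in N, time in s.
With the tool pointing down it reaches from about 0.35 to 0.875 m from the base axis. Payload 15.5 kg.
Tool frame: the origin (TCP) lies on the centre line of the jaws, within the pads' length; the fingertips stand 11 mm ahead of it and the grasp point (between the pads) lies 8 mm behind it (env.nose_length is the z of the fingertips in the tool frame, in m); z points along the fingers, y is the line along which they close (so a half turn about z gives the same grasp; the last joint's range is limited). The gripper opens to 85 mm and grips with 20 to 120 N. Pads are 22 mm wide; open, the fingers measure 114 mm over their backs; the gripper's body (76 mm by 85 mm) begins 54 mm behind the grasp point. The pads swing forward as they close: fully open they stand 13 mm farther back than shut.
Start: joints at [-1.256, 0.494, 1.345, -0, 1.302, -0.096], TCP at [0.249, -0.573, 0.221] pointing down, gripper open.
Joint ranges: [-2.91, 2.91], [-0.82, 2.16], [0.22, 2.67], [-1.22, 4.37], [0.12, 2.79], [-3.08, 3.08]. Speed limits (rad/s): [1.89, 1.89, 2.57, 3.01, 3.01, 3.01].

## Interface

Orientations are given as a unit quaternion [w, x, y, z].
In Python, from workcell import env, cams gives the robot as it stands. The module is installed in compiled form; this text tells all that it offers.
- The arm moves only by the tool apply_moves, never from a script. Its argument "commands" is a list of rows, each an object of numbers: "tx", "ty", "tz": the shift along the tool's x, y, z in cm; "spin": the turn about the tool's z in degrees. In form: [{"tx": .., "ty": .., "tz": .., "spin": ..}, ...]. A call has exactly 8 rows; each row shifts and turns the commanded pose from where the row before left it, along the tool's axes as they then stand; what a row does not reach is not made up. A row lasts 1/12 s, in which the tool goes at most 41.7 mm and 7.16 degrees, less where a joint would pass 70% of its speed; a pose out of reach is approached as far as the arm can. A call is refused whole if a number of a shift passes 4.17 or a number of a turn 7.16, either way. A call with a gripper value outside its range is refused whole. "claw" is the closure, from 0 (fully open) to 1 (shut), set as the call begins (left out, the last holds). The fingers move at their own pace and stop on an object; "force" is the grip in N (left out, the last holds). Time passes only in rows, so rows that do not move let the fingers close, or fill a call up. It gives the time, the measured TCP pose, the force, the opening and the grip force at its end, in the units of the state.
- env.state(): the state, without advancing time (a new reading comes with each control period).
- cams.get_image(name): name is "scene" or "side" or "wrist"; returns a dict with "image" (400x640x3 uint8, blue, green, red), "range_z" (400x640 float32, m along the optical axis (not along the pixel's ray), 0 where there is no reading), "fx", "fy", "cx", "cy" (pixels), "world_from_camera" (4x4, takes a point from camera to world coordinates). Camera axes: x right, y down, z forward; pixel columns grow to the right and rows downward; lengths in m; the calibration is good to about 2 mm. A picture is of the moment at which its call begins.
- env.finish_job(): hands the job in; it is judged then, once.
The state is a dict: "time_s": time; "joint_pos": joint angles; "qvel": joint speeds; "joint_torque": joint torques, N m; "ee_pos": TCP position; "eef_rot": TCP orientation; "contact_force": force on the tool from outside, world axes, zero at the start; "ft_torque": the same for the moment, N m; "grip_width": finger opening in m; "grip_force": force on a finger pad.
Only numpy, scipy, OpenCV 4.12 (cv2) and the standard library are available. Lean on these libraries where they do the work, as an engineer would, in place of code of your own. Each camera call takes 0.05 s, during which the arm holds its last target. There are 200 camera calls.

## Working session

There is one attempt and no reset: what is moved stays moved. The work goes in short steps, Python scripts to look and compute and a tool call to move; the robot and the scene stay as the last step left them, time stands still between calls to the robot, and variables do not carry over. Pictures are saved under pics/ and viewed, at most 10 in all, crops included, and the job is handed in when it is done.

Besides the shell and the picture viewer there is one more tool, called after "Call:" as name(argument=value, ...), one argument or row to a line, values as JSON. apply_moves: Moves the arm, as the interface text tells. Its arguments: {"type":"object","properties":{"commands":{"type":"array"},"claw":{"type":"number"},"force":{"type":"number"}},"required":["commands"]}

```bash
mkdir -p pics; python3 - <<'E'
from workcell import env,cams
import cv2,numpy as np,pickle
s=env.state();print(s)
d={}
for n in("scene","side","wrist"):
    f=cams.get_image(n);d[n]=f;cv2.imwrite(f"pics/{n}0.png",f["image"])
    print(n,f["fx"],np.round(f["world_from_camera"],3).tolist())
pickle.dump(d,open("f0.pkl","wb"))
E
```

```text
{'time_s': 0.0, 'joint_pos': array([-1.25649303e+00,  4.94189316e-01,  1.34610844e+00,  2.53487270e-05,
        1.30253566e+00, -9.55105656e-02]), 'qvel': array([-0.00101054,  0.00137135, -0.00014467, -0.00031794,  0.00094201,
       -0.00169385]), 'joint_torque': array([-4.22163372e-03, -8.82180476e+01, -3.83871067e+01, -5.43136030e-04,
        1.03022959e-02, -1.82672181e-05]), 'ee_pos': array([ 0.24891352, -0.57289027,  0.22060415]), 'eef_rot': array([-6.18005792e-04,  9.79080422e-01,  2.03472705e-01, -5.55861458e-05]), 'contact_force': array([-0.27072521, -0.55594056, -0.72464067]), 'ft_torque': array([ 0.02277693,  0.03283175, -0.01094566]), 'grip_force': 0.0, 'grip_width': 0.08569965513091106}
scene 388.206038344024 [[-0.29, 0.8, -0.525, 1.129], [0.957, 0.247, -0.151, 0.166], [0.008, -0.547, -0.837, 0.932], [0.0, 0.0, 0.0, 1.0]]
side 393.0111315862354 [[-0.871, -0.348, 0.346, 0.232], [-0.49, 0.632, -0.6, 0.707], [-0.01, -0.692, -0.722, 0.907], [0.0, 0.0, 0.0, 1.0]]
wrist 294.07164686887734 [[0.398, -0.879, -0.263, 0.317], [-0.917, -0.382, -0.112, -0.544], [-0.002, 0.286, -0.958, 0.374], [0.0, 0.0, 0.0, 1.0]]
```

View pics/scene0.png

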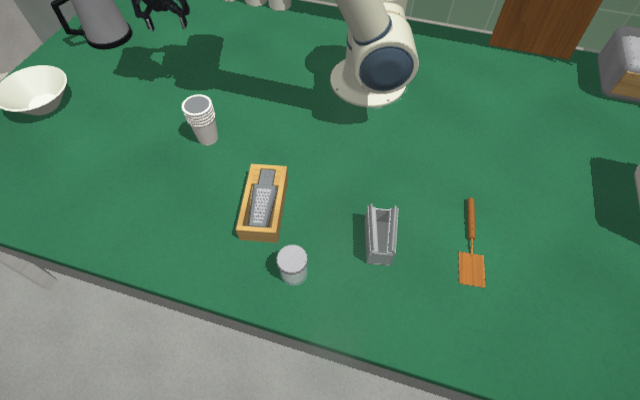

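View pics/side0.png

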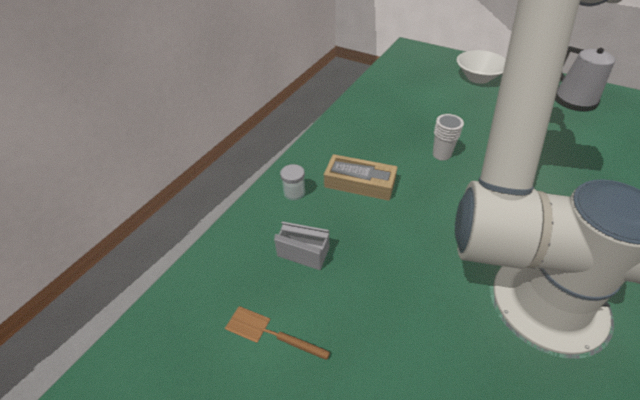

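The scene view shows the block at (262,203) with the tail end towards the robot (267,177), the box at (382,235), the salt pot at (292,265) and the cups at (202,120). In the side view the block is at (360,176) and the box at (303,245).

```bash
cat > h.py <<'E'
import numpy as np,cv2
def cloud(f):
    z=f["range_z"];v,u=np.indices(z.shape)
    P=np.stack([(u-f["cx"])/f["fx"]*z,(v-f["cy"])/f["fy"]*z,z],-1)
    T=f["world_from_camera"];return P@T[:3,:3].T+T[:3,3]
def rect(P):
    r=cv2.minAreaRect((P[:,:2]*1000).astype(np.float32));return np.round(r[0],1),np.round(r[1],1),round(r[2],2),np.round(cv2.boxPoints(r),1).tolist()
E
python3 - <<'E'
from h import *
import pickle
d=pickle.load(open("f0.pkl","rb"))
for n in("scene","side"):
    f=d[n];P=cloud(f);ok=f["range_z"]>0
    R={"scene":{"block":(225,155,300,250),"box":(355,195,405,272)},"side":{"block":(318,150,402,203),"box":(268,215,335,272)}}[n]
    for k,(a,b,c,e) in R.items():
        Q=P[b:e,a:c].reshape(-1,3);o=ok[b:e,a:c].ravel()
        lo,hi=(.051,.062) if k=="block" else (.080,.094)
        m=o&(Q[:,2]>lo)&(Q[:,2]<hi)
        print(n,k,m.sum(),Q[m][:,2].mean(),rect(Q[m]))
big=np.hstack([cv2.resize(d["scene"]["image"][150:280,225:415],None,fx=4,fy=4,interpolation=cv2.INTER_CUBIC)])
cv2.imwrite("pics/c1.png",big)
E
```

```text
scene block 2440 0.05643323829058828 (array([ 612.3, -154.4]), array([219.9, 105.3]), 12.26, [[493.6000061035156, -126.30000305175781], [516.0, -229.1999969482422], [730.9000244140625, -182.5], [708.5, -79.5999984741211]])
scene box 300 0.08623267323710795 (array([627.2, 175.9]), array([131.8,  74. ]), 9.89, [[555.9000244140625, 201.10000610351562], [568.5999755859375, 128.1999969482422], [698.5, 150.8000030517578], [685.7000122070312, 223.6999969482422]])
side block 1518 0.05587646229645387 (array([ 612.6, -153.5]), array([217.2, 110.4]), 12.58, [[494.6000061035156, -123.30000305175781], [518.5999755859375, -231.0], [730.5999755859375, -183.6999969482422], [706.5999755859375, -76.0]])
side box 288 0.08585954269910882 (array([626. , 180.5]), array([129. ,  71.7]), 11.7, [[555.5, 202.5], [570.0999755859375, 132.3000030517578], [696.4000244140625, 158.39999389648438], [681.9000244140625, 228.60000610351562]])
```

View pics/c1.png

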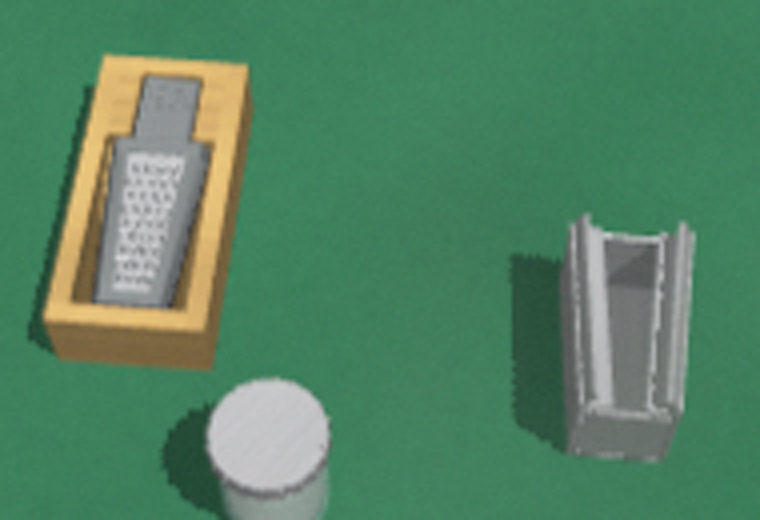

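The crop shows the tail towards the robot at (170,105). The box's open wide end also faces the robot at (630,230), and its closed narrow end is at (625,430). I'll locate the bystanders and add a helper that works out move distances.

```bash
cat >> h.py <<'E'
from scipy.spatial.transform import Rotation as Ro
def pose(s):
    w,x,y,z=s["eef_rot"];R=Ro.from_quat([x,y,z,w]).as_matrix();return s["ee_pos"],R
def go(s,x,y,z,yaw):
    "shift left in tool axes of now (cm), spin (deg) to bring tool x to yaw"
    p,R=pose(s);d=(np.array([x,y,z])-p)@R*100
    cur=np.degrees(np.arctan2(R[1,0],R[0,0]))
    return np.round(d,2),"spin",round(cur-yaw,2),"yaw",round(cur,2),"tilt",np.round(R[:,2],3)
def fr(o,yaw,x,y=0):
    a=np.radians(yaw);return o[0]+x*np.cos(a)-y*np.sin(a),o[1]+x*np.sin(a)+y*np.cos(a)
E
python3 - <<'E'
from h import *
from workcell import env
import pickle
d=pickle.load(open("f0.pkl","rb"));f=d["scene"];P=cloud(f)
for k,(a,b,c,e),lo in(("cups",(178,90,222,148),.12),("pot",(270,240,312,288),.085)):
    Q=P[b:e,a:c].reshape(-1,3);Q=Q[Q[:,2]>lo];print(k,rect(Q)[:2],Q[:,2].max())
print(env.nose_length)
x,y=fr((.6124,-.154),12.4,.067);print(x,y,go(env.state(),x,y,.22,12.4))
P=cloud(d["wrist"]);print(P[200,320],P[20,320],P[380,320])
E
```

```text
cups (array([ 745.2, -127.7]), array([962.8,  83.4])) 0.9316405761024978
pot (array([942.8,  55.5]), array([427.,  71.])) 0.9316405761024978
0.011
0.6778370426483893 -0.13961273307980676 (array([ 56.61, -22.66,   0.1 ]), 'spin', np.float64(11.08), 'yaw', np.float64(23.48), 'tilt', array([-0.   ,  0.001, -1.   ]))
[ 0.21497818 -0.59345187  0.00092236] [ 0.4084384  -0.50857057 -0.00051871] [ 0.26046568 -0.56905125  0.31945773]
```

Call:
apply_moves(
  commands=[
    {"tx":4.04,"ty":-1.62},
    {"tx":4.04,"ty":-1.62},
    {"tx":4.04,"ty":-1.62},
    {"tx":4.04,"ty":-1.62},
    {"tx":4.04,"ty":-1.62},
    {"tx":4.04,"ty":-1.62},
    {"tx":4.04,"ty":-1.62},
    {"tx":4.04,"ty":-1.62},
  ],
  claw=1,
)

```text
invalid input
```

Call:
apply_moves(
  commands=[
    {"tx":4.04,"ty":-1.62},
    {"tx":4.04,"ty":-1.62},
    {"tx":4.04,"ty":-1.62},
    {"tx":4.04,"ty":-1.62},
    {"tx":4.04,"ty":-1.62},
    {"tx":4.04,"ty":-1.62},
    {"spin":5.5,"tz":2},
    {"spin":5.5,"tz":2},
  ],
)

```text
invalid input
```

```bash
python3 - <<'E'
from h import *
from workcell import env,cams
import pickle
s=env.state();print(s["time_s"],s["ee_pos"],s["contact_force"],s["grip_width"])
x,y=fr((.6124,-.154),12.4,.067);print(go(s,x,y,.05,12.4))
d=pickle.load(open("f0.pkl","rb"));f=d["scene"];P=cloud(f)
for k,(a,b,c,e),lo in(("cups",(178,90,222,148),.12),("pot",(270,240,312,288),.085)):
    Q=P[b:e,a:c].reshape(-1,3);Q=Q[(Q[:,2]>lo)&(Q[:,2]<.2)];print(k,rect(Q)[:2],Q[:,2].max())
E
```

```text
0.15 [ 0.24894632 -0.57298615  0.22071788] [-0.54981207  1.57313845 -1.3861296 ] 0.08558190247317765
(array([ 56.6 , -22.64,  17.1 ]), 'spin', np.float64(11.08), 'yaw', np.float64(23.48), 'tilt', array([-0.   ,  0.001, -1.   ]))
cups (array([ 422.1, -422.4]), array([86.4, 83.3])) 0.14788295199237655
pot (array([777.2,  -9.7]), array([71.1, 70.5])) 0.09774925538737445
```

Call:
apply_moves(
  commands=[
    {"tx":4.04,"ty":-1.62,"tz":0,"spin":0},
    {"tx":4.04,"ty":-1.62,"tz":0,"spin":0},
    {"tx":4.04,"ty":-1.62,"tz":0,"spin":0},
    {"tx":4.04,"ty":-1.62,"tz":0,"spin":0},
    {"tx":4.04,"ty":-1.62,"tz":0,"spin":0},
    {"tx":4.04,"ty":-1.62,"tz":0,"spin":0},
    {"tx":4.04,"ty":-1.62,"tz":0,"spin":0},
    {"tx":4.04,"ty":-1.62,"tz":0,"spin":0},
  ],
  claw=1,
)

```text
time_s: 0.82
ee_pos: [0.4844, -0.3344, 0.2211]
eef_rot: [-0.0, 0.979, 0.203, -0.0]
contact_force: [0.1, -0.5, 0.2]
grip_width: 0.0001
grip_force: 0.0
```

Call:
apply_moves(
  commands=[
    {"tx":4.04,"ty":-1.62,"tz":0,"spin":0},
    {"tx":4.04,"ty":-1.62,"tz":0,"spin":0},
    {"tx":4.04,"ty":-1.62,"tz":0,"spin":0},
    {"tx":4.04,"ty":-1.62,"tz":0,"spin":0},
    {"tx":4.04,"ty":-1.62,"tz":0,"spin":0},
    {"tx":4.04,"ty":-1.62,"tz":0,"spin":0},
    {"tx":0,"ty":0,"tz":2,"spin":5.5},
    {"tx":0,"ty":0,"tz":2,"spin":5.5},
  ],
)

```text
time_s: 1.48
ee_pos: [0.6611, -0.1563, 0.1811]
eef_rot: [0.0, 0.994, 0.108, 0.001]
contact_force: [-0.5, -0.5, -0.8]
grip_width: -0.0003
grip_force: 0.0
```

```bash
python3 - <<'E'
from h import *
from workcell import env,cams
s=env.state();print(s["time_s"],s["ee_pos"],s["contact_force"],s["grip_width"])
x,y=fr((.6124,-.154),12.4,.067);print(go(s,x,y,.05,12.4))
E
```

```text
1.4833 [ 0.66111426 -0.15630518  0.18109202] [-0.49565293 -0.5462     -0.83204806] -0.00027515113880605385
(array([ 1.97, -1.28, 13.11]), 'spin', np.float64(0.04), 'yaw', np.float64(12.44), 'tilt', array([ 0.002, -0.001, -1.   ]))
```

Call:
apply_moves(
  commands=[
    {"tx":1,"ty":-0.65,"tz":1,"spin":0},
    {"tx":0.95,"ty":-0.65,"tz":2,"spin":0},
    {"tx":0,"ty":0,"tz":2,"spin":0},
    {"tx":0,"ty":0,"tz":2,"spin":0},
    {"tx":0,"ty":0,"tz":2,"spin":0},
    {"tx":0,"ty":0,"tz":1.5,"spin":0},
    {"tx":0,"ty":0,"tz":0.5,"spin":0},
    {"tx":0,"ty":0,"tz":0.3,"spin":0},
  ],
)

```text
time_s: 2.15
ee_pos: [0.6751, -0.1413, 0.0674]
eef_rot: [-0.0, 0.994, 0.109, -0.001]
contact_force: [-0.1, 0.8, 0.6]
grip_width: -0.0001
grip_force: 0.0
```

Call:
apply_moves(
  commands=[
    {"tx":0,"ty":0,"tz":0.3,"spin":0},
    {"tx":0,"ty":0,"tz":0.3,"spin":0},
    {"tx":0,"ty":0,"tz":0.3,"spin":0},
    {"tx":0,"ty":0,"tz":0.3,"spin":0},
    {"tx":0,"ty":0,"tz":0.3,"spin":0},
    {"tx":0,"ty":0,"tz":0.2,"spin":0},
    {"tx":0,"ty":0,"tz":0,"spin":0},
    {"tx":0,"ty":0,"tz":0,"spin":0},
  ],
)

```text
time_s: 2.82
ee_pos: [0.6753, -0.1415, 0.0511]
eef_rot: [-0.0, 0.994, 0.109, -0.0]
contact_force: [-0.3, 0.2, -0.2]
grip_width: -0.0001
grip_force: 0.0
```

Call:
apply_moves(
  commands=[
    {"tx":0,"ty":0,"tz":0.2,"spin":0},
    {"tx":0,"ty":0,"tz":0.2,"spin":0},
    {"tx":0,"ty":0,"tz":0.2,"spin":0},
    {"tx":0,"ty":0,"tz":0.1,"spin":0},
    {"tx":0,"ty":0,"tz":0,"spin":0},
    {"tx":0,"ty":0,"tz":0,"spin":0},
    {"tx":0,"ty":0,"tz":0,"spin":0},
    {"tx":0,"ty":0,"tz":0,"spin":0},
  ],
)

```text
time_s: 3.48
ee_pos: [0.6754, -0.1415, 0.0443]
eef_rot: [0.0, 0.994, 0.109, 0.0]
contact_force: [0.6, -0.0, -0.7]
grip_width: -0.0002
grip_force: 0.0
```

```bash
python3 - <<'E'
from h import *
from workcell import env,cams
f=cams.get_image("side");P=cloud(f)
Q=P[140:205,318:410].reshape(-1,3);T=np.array([.6124,-.154])
a=np.radians(12.4);B=(Q[:,:2]-T)@np.array([[np.cos(a),-np.sin(a)],[np.sin(a),np.cos(a)]])
for x in range(-110,110,20):
    m=(abs(B[:,0]*1e3-x)<8)&(abs(B[:,1])<.012)&(Q[:,2]<.2);print(x,m.sum(),np.median(Q[m,2]) if m.any() else 0)
E
```

```text
-110 32 0.008499794617123746
-90 26 0.062388121466023516
-70 23 0.06327987935414714
-50 24 0.06204106403899606
-30 25 0.059185957634111386
-10 26 0.057415696152289086
10 26 0.05540448524794389
30 23 0.054511863099148905
50 71 0.0765712285134047
70 29 0.06312761517829302
90 29 0.04969318104520404
```

```bash
python3 - <<'E'
from workcell import env,cams
import cv2,numpy as np
f=cams.get_image("side")["image"][100:220,300:440];g=cams.get_image("wrist")["image"]
cv2.imwrite("pics/c2.png",np.hstack([cv2.resize(f,(467,400),interpolation=cv2.INTER_CUBIC),cv2.resize(g,(330,400))[:, :]]))
E
```

```text
(no output)
```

View pics/c2.png

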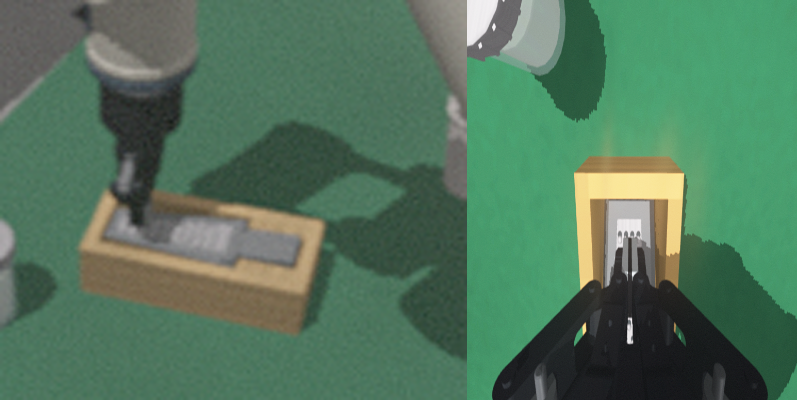

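Side view: the fingers touch the plate near its narrow end at (140,225) and the tail has only just started to rise (270,245). I'll keep pressing.

Call:
apply_moves(
  commands=[
    {"tx":0,"ty":0,"tz":0.2,"spin":0},
    {"tx":0,"ty":0,"tz":0.2,"spin":0},
    {"tx":0,"ty":0,"tz":0.2,"spin":0},
    {"tx":0,"ty":0,"tz":0.2,"spin":0},
    {"tx":0,"ty":0,"tz":0,"spin":0},
    {"tx":0,"ty":0,"tz":0,"spin":0},
    {"tx":0,"ty":0,"tz":0,"spin":0},
    {"tx":0,"ty":0,"tz":0,"spin":0},
  ],
)

```text
time_s: 4.3
ee_pos: [0.6754, -0.1415, 0.0363]
eef_rot: [0.0, 0.994, 0.109, 0.0]
contact_force: [0.3, -0.6, 0.4]
grip_width: 0.0
grip_force: 0.0
```

Call:
apply_moves(
  commands=[
    {"tx":0,"ty":0,"tz":0.2,"spin":0},
    {"tx":0,"ty":0,"tz":0.2,"spin":0},
    {"tx":0,"ty":0,"tz":0.1,"spin":0},
    {"tx":0,"ty":0,"tz":0.1,"spin":0},
    {"tx":0,"ty":0,"tz":0,"spin":0},
    {"tx":0,"ty":0,"tz":0,"spin":0},
    {"tx":0,"ty":0,"tz":0,"spin":0},
    {"tx":0,"ty":0,"tz":0,"spin":0},
  ],
)

```text
time_s: 4.97
ee_pos: [0.6754, -0.1415, 0.0303]
eef_rot: [0.0, 0.994, 0.109, 0.0]
contact_force: [0.3, -0.1, -0.2]
grip_width: -0.0
grip_force: 0.0
```

```bash
cat > prof.py <<'E'
from h import *
from workcell import env,cams
f=cams.get_image("side");P=cloud(f)
Q=P[130:205,318:420].reshape(-1,3);T=np.array([.6124,-.154])
a=np.radians(12.4);B=(Q[:,:2]-T)@np.array([[np.cos(a),-np.sin(a)],[np.sin(a),np.cos(a)]])
for x in range(-110,110,10):
    m=(abs(B[:,0]*1e3-x)<5)&(abs(B[:,1])<.012)&(Q[:,2]<.2);print(x,m.sum(),np.round(np.median(Q[m,2]),4) if m.any() else 0)
print(env.state()["ee_pos"],env.state()["contact_force"])
E
python3 prof.py
```

```text
-110 22 0.005
-100 16 0.0567
-90 11 0.0432
-80 26 0.0774
-70 28 0.0826
-60 31 0.0795
-50 23 0.0781
-40 24 0.0726
-30 22 0.0704
-20 15 0.0668
-10 16 0.0622
0 14 0.0603
10 12 0.0555
20 17 0.052
30 24 0.1744
40 16 0.0443
50 52 0.0833
60 20 0.053
70 12 0.0482
80 11 0.0321
90 8 0.038
100 22 0.0554
[ 0.67540891 -0.14151716  0.03027159] [0.73347077 1.03426141 0.48928897]
```

Call:
apply_moves(
  commands=[
    {"tx":0,"ty":0,"tz":0.2,"spin":0},
    {"tx":0,"ty":0,"tz":0.1,"spin":0},
    {"tx":0,"ty":0,"tz":0.1,"spin":0},
    {"tx":0,"ty":0,"tz":0.1,"spin":0},
    {"tx":0,"ty":0,"tz":0.1,"spin":0},
    {"tx":0,"ty":0,"tz":0,"spin":0},
    {"tx":0,"ty":0,"tz":0,"spin":0},
    {"tx":0,"ty":0,"tz":0,"spin":0},
  ],
)

```text
time_s: 5.68
ee_pos: [0.6769, -0.1417, 0.0259]
eef_rot: [0.001, 0.994, 0.109, 0.002]
contact_force: [0.3, 2.1, 18.7]
grip_width: 0.0001
grip_force: 8.9
```

Call:
apply_moves(
  commands=[
    {"tx":0,"ty":0,"tz":-1,"spin":0},
    {"tx":0,"ty":0,"tz":-2.5,"spin":0},
    {"tx":0,"ty":0,"tz":-4,"spin":0},
    {"tx":0,"ty":0,"tz":-4,"spin":0},
    {"tx":-1.5,"ty":0,"tz":-3,"spin":0},
    {"tx":-4,"ty":0,"tz":0,"spin":0},
    {"tx":-4,"ty":0,"tz":0,"spin":0},
    {"tx":-4,"ty":0,"tz":0,"spin":0},
  ],
  claw=0,
)

```text
time_s: 6.35
ee_pos: [0.542, -0.1707, 0.1698]
eef_rot: [0.0, 0.994, 0.109, 0.0]
contact_force: [-0.2, -1.5, -0.1]
grip_width: 0.0853
grip_force: 0.0
```

```bash
python3 prof.py; python3 - <<'E'
from h import *
from workcell import env,cams
import pickle
s=env.state();f=cams.get_image("wrist");pickle.dump((s,f),open("f1.pkl","wb"));cv2.imwrite("pics/w1.png",f["image"])
x,y=fr((.6124,-.154),12.4,-.069);print(go(s,x,y,.0724,12.4),s["ee_pos"],s["grip_width"])
E
```

```text
-110 24 0.0036
-100 17 0.0555
-90 9 0.0419
-80 22 0.0442
-70 32 0.0868
-60 28 0.0813
-50 25 0.0785
-40 27 0.0735
-30 19 0.0702
-20 15 0.0671
-10 15 0.0637
0 13 0.0596
10 13 0.056
20 15 0.0512
30 15 0.0485
40 16 0.0435
50 14 0.0392
60 11 0.036
70 8 0.0311
80 6 0.028
90 10 0.0286
100 22 0.055
[ 0.53373785 -0.17057365  0.16858059] [-6.12436348  0.47588464 -0.01585002]
(array([1.2 , 0.1 , 9.61]), 'spin', np.float64(0.07), 'yaw', np.float64(12.47), 'tilt', array([-0.007,  0.001, -1.   ])) [ 0.53373785 -0.17057365  0.16858059] 0.08557019107701351
```

View pics/w1.png

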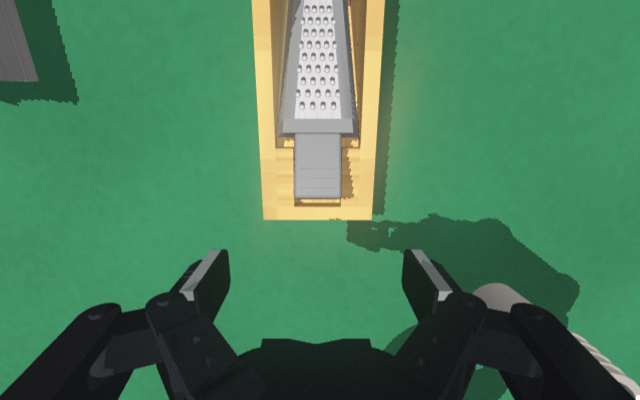

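The wrist view shows the plate tipped, with its tail raised at (318,165) and centred between the jaws (about 316). It is ready to grip.

Call:
apply_moves(
  commands=[
    {"tx":0,"ty":0,"tz":0,"spin":0},
    {"tx":0.5,"ty":0,"tz":0.5,"spin":0},
    {"tx":0,"ty":0,"tz":1,"spin":0},
    {"tx":0,"ty":0,"tz":1,"spin":0},
    {"tx":0,"ty":0,"tz":1,"spin":0},
    {"tx":0,"ty":0,"tz":1,"spin":0},
    {"tx":0,"ty":0,"tz":0.5,"spin":0},
    {"tx":0,"ty":0,"tz":0,"spin":0},
  ],
)

```text
time_s: 7.12
ee_pos: [0.5477, -0.1692, 0.1174]
eef_rot: [-0.001, 0.994, 0.109, -0.001]
contact_force: [-0.6, 0.5, -0.2]
grip_width: 0.0854
grip_force: 0.0
```

```bash
python3 - <<'E'
from h import *
from workcell import env,cams
s=env.state()
x,y=fr((.6124,-.154),12.4,-.066);print(go(s,x,y,.068,12.4),s["ee_pos"],s["contact_force"])
E
```

```text
(array([ 0.05, -0.09,  4.94]), 'spin', np.float64(0.09), 'yaw', np.float64(12.49), 'tilt', array([-0.002,  0.001, -1.   ])) [ 0.54771124 -0.16918872  0.11741419] [-0.60088485  0.50506908 -0.1852735 ]
```

Call:
apply_moves(
  commands=[
    {"tx":0,"ty":-0.1,"tz":1,"spin":0},
    {"tx":0,"ty":0,"tz":1,"spin":0},
    {"tx":0,"ty":0,"tz":1,"spin":0},
    {"tx":0,"ty":0,"tz":1,"spin":0},
    {"tx":0,"ty":0,"tz":0.6,"spin":0},
    {"tx":0,"ty":0,"tz":0.3,"spin":0},
    {"tx":0,"ty":0,"tz":0,"spin":0},
    {"tx":0,"ty":0,"tz":0,"spin":0},
  ],
)

```text
time_s: 7.78
ee_pos: [0.5483, -0.1687, 0.0702]
eef_rot: [-0.0, 0.994, 0.109, -0.0]
contact_force: [0.1, -1.1, 1.3]
grip_width: 0.0852
grip_force: 0.0
```

Call:
apply_moves(
  commands=[
    {"tx":0,"ty":0,"tz":0,"spin":0},
    {"tx":0,"ty":0,"tz":0,"spin":0},
    {"tx":0,"ty":0,"tz":0,"spin":0},
    {"tx":0,"ty":0,"tz":0,"spin":0},
    {"tx":0,"ty":0,"tz":0,"spin":0},
    {"tx":0,"ty":0,"tz":0,"spin":0},
    {"tx":0,"ty":0,"tz":0,"spin":0},
    {"tx":0,"ty":0,"tz":0,"spin":0},
  ],
  claw=1,
  force=50,
)

```text
time_s: 8.45
ee_pos: [0.5481, -0.1687, 0.0703]
eef_rot: [0.0, 0.994, 0.109, -0.0]
contact_force: [-2.6, -0.5, 7.1]
grip_width: 0.0378
grip_force: 50.0
```

Call:
apply_moves(
  commands=[
    {"tx":0,"ty":0,"tz":-0.3,"spin":0},
    {"tx":0,"ty":0,"tz":-0.5,"spin":0},
    {"tx":0,"ty":0,"tz":-0.8,"spin":0},
    {"tx":0,"ty":0,"tz":-1,"spin":0},
    {"tx":0,"ty":0,"tz":-1.2,"spin":0},
    {"tx":0,"ty":0,"tz":-1.2,"spin":0},
    {"tx":0,"ty":0,"tz":-1,"spin":0},
    {"tx":0,"ty":0,"tz":-1,"spin":0},
  ],
)

```text
time_s: 9.12
ee_pos: [0.5483, -0.1686, 0.1416]
eef_rot: [0.0, 0.994, 0.109, 0.0]
contact_force: [-0.3, 0.0, -1.0]
grip_width: 0.0378
grip_force: 50.4
```

Call:
apply_moves(
  commands=[
    {"tx":0,"ty":0,"tz":-1,"spin":0},
    {"tx":0,"ty":0,"tz":-1.5,"spin":0},
    {"tx":0,"ty":0,"tz":-1.5,"spin":0},
    {"tx":0,"ty":0,"tz":-1.5,"spin":0},
    {"tx":0,"ty":0,"tz":-1.5,"spin":0},
    {"tx":0,"ty":0,"tz":-1,"spin":0},
    {"tx":0,"ty":0,"tz":-0.5,"spin":0},
    {"tx":0,"ty":0,"tz":0,"spin":0},
  ],
)

```text
time_s: 9.78
ee_pos: [0.5486, -0.1688, 0.2262]
eef_rot: [0.0, 0.994, 0.109, 0.001]
contact_force: [0.5, 0.2, -1.0]
grip_width: 0.0381
grip_force: 50.4
```

```bash
python3 - <<'E'
from workcell import env,cams
import cv2,numpy as np
f=cams.get_image("side")["image"][60:220,290:450];g=cams.get_image("wrist")["image"]
cv2.imwrite("pics/c3.png",np.hstack([cv2.resize(f,(400,400),interpolation=cv2.INTER_CUBIC),g[:,120:520]]))
E
```

```text
(no output)
```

View pics/c3.png

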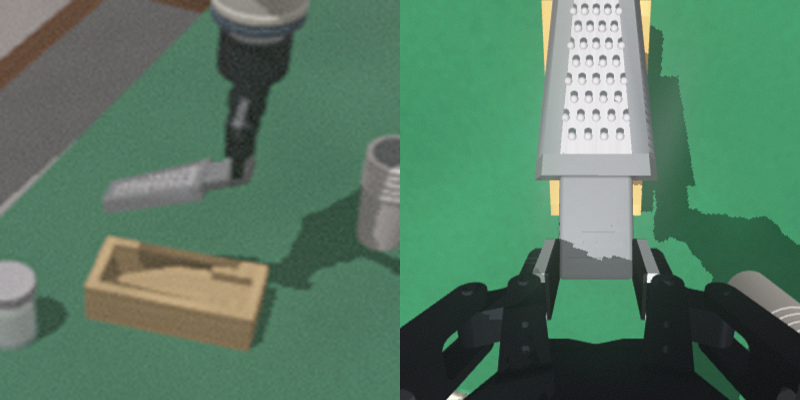

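The plate is held firmly, still about 22° nose-down: side view nose (110,200), tail (235,170). Next I'll measure its pose in the hand and the box lips and ledges.

```bash
python3 - <<'E'
from h import *
from workcell import env,cams
import pickle
d=pickle.load(open("f0.pkl","rb"));L=[]
o=np.array([.6265,.178]);a=np.radians(10.8);M=np.array([[np.cos(a),-np.sin(a)],[np.sin(a),np.cos(a)]])
for n,(u0,v0,u1,v1) in(("scene",(350,190,410,275)),("side",(262,210,340,276))):
    P=cloud(d[n])[v0:v1,u0:u1].reshape(-1,3);B=(P[:,:2]-o)@M*1000;z=P[:,2]*1000
    for sg in(1,-1):
        m=(z>83)&(z<92)&(B[:,1]*sg>12)&(abs(B[:,0])<62)
        k,c=np.polyfit(B[m,0],B[m,1],1);print(n,sg,m.sum(),"slope deg",np.degrees(np.arctan(k)).round(2),"c",c.round(1),"x",B[m,0].min().round(),B[m,0].max().round(),"spread",(B[m,1]-k*B[m,0]-c).std().round(1))
    for x in(-58,-45,-30,30):
        m=(abs(B[:,0]-x)<5)&(abs(B[:,1])<45)&(z>-5)&(z<95);i=np.argsort(B[m,1]);print(x,[(int(p),int(q)) for p,q in zip(B[m,1][i],z[m][i])])
s=env.state();p,R=pose(s);f=cams.get_image("wrist");Q=(cloud(f).reshape(-1,3)-p)@R*1000
m=(abs(Q[:,1])<14)&(Q[:,0]>18)&(Q[:,0]<110)&(Q[:,2]<75)&(Q[:,2]>-40)
k,c=np.polyfit(Q[m,0],Q[m,2],1);print("tilt",np.degrees(np.arctan(k)),c,m.sum())
for x in range(-20,130,10):
    q=Q[(abs(Q[:,0]-x)<3)&(abs(Q[:,2]-k*x-c)<4)]
    if len(q):print(x,len(q),q[:,1].min().round(1),q[:,1].max().round(1),np.median(q[:,2]).round(1))
E
```

```text
scene 1 108 slope deg -3.15 c 27.6 x -61.0 62.0 spread 1.9
scene -1 123 slope deg 4.88 c -28.0 x -62.0 61.0 spread 1.9
-58 [(-44, 1), (-44, 1), (-42, 0), (-42, 0), (-41, 0), (-41, 73), (-41, 17), (-41, 44), (-41, 17), (-40, 43), (-40, 68), (-40, 43), (-40, 16), (-40, 67), (-40, 64), (-40, 11), (-39, 78), (-39, 79), (-39, 75), (-37, 82), (-37, 80), (-36, 81), (-36, 80), (-34, 86), (-34, 84), (-32, 89), (-32, 87), (-32, 87), (-30, 87), (-30, 87), (-29, 87), (-25, 74), (-25, 73), (-25, 73), (-23, 73), (-23, 73), (-22, 70), (-20, 74), (-20, 72), (-20, 71), (-20, 69), (-16, 59), (-15, 54), (-15, 49), (-14, 67), (-14, 44), (-14, 41), (-13, 54), (-13, 33), (-12, 51), (-12, 28), (-12, 68), (-11, 45), (-11, 19), (-11, 60), (-11, 39), (-10, 57), (-10, 52), (-10, 29), (-9, 69), (-9, 24), (-9, 45), (-8, 41), (-8, 61), (-8, 18), (-8, 39), (-8, 13), (-8, 56), (-7, 31), (-7, 51), (-7, 8), (-7, 8), (-6, 4), (-6, 47), (-6, 4), (-6, 63), (-6, 41), (-5, 37), (-5, 56), (-5, 33), (-4, 10), (-4, 52), (-4, 49), (-4, 67), (-4, 5), (-4, 5), (-3, 21), (-2, 14), (-2, 32), (-2, 9), (-1, 9), (-1, 6), (-1, 66), (
[... 10256 characters left out ...]
(33, 33), (34, 33), (34, 79), (34, 51), (34, 30), (34, 72), (34, 76), (34, 48), (34, 62), (34, 66), (34, 53), (34, 28), (34, 1), (34, 3), (34, 20), (35, 30), (35, 5), (35, 14), (35, 33), (35, 62), (35, 15), (35, 27), (35, 26), (35, -3), (35, 63), (36, 0), (36, 1), (37, -1), (41, 1), (41, 3), (43, 3), (43, 0), (43, 2)]
tilt 24.330784509193762 -16.670850764678246 8975
-10 392 -19.5 18.6 -19.5
0 957 -19.5 18.7 -17.0
10 968 -25.1 23.5 -12.2
20 930 -20.0 19.2 -7.5
30 896 -20.2 19.5 -3.1
40 1119 -31.5 30.8 1.7
50 1308 -31.3 30.6 5.8
60 1172 -30.4 29.7 10.4
70 1120 -29.5 28.8 14.8
80 1079 -29.2 27.9 19.4
90 1047 -28.3 27.6 23.7
100 994 -27.4 26.7 28.2
110 951 -27.1 25.7 32.6
120 888 -26.1 25.4 37.2
```

The box axis is at 11.8° yaw. The ledge gap is ±17 mm, so the nose will rest on the ledges. The plate sits straight in the hand, 24° nose-down.

```bash
python3 - <<'E'
from h import *
from workcell import env
s=env.state();x,y=fr((.6264,.1786),11.8,-.229,-.0004);print(x,y,go(s,x,y,.143,11.8),s["time_s"])
E
```

```text
0.40232116639431076 0.13137885717272535 (array([ -7.71, -32.41,   8.17]), 'spin', np.float64(0.68), 'yaw', np.float64(12.48), 'tilt', array([-0.001,  0.001, -1.   ])) 9.9333
```

Call:
apply_moves(
  commands=[
    {"tx":-0.4,"ty":-1,"tz":0,"spin":0},
    {"tx":-0.5,"ty":-2,"tz":0,"spin":0},
    {"tx":-0.7,"ty":-3,"tz":0,"spin":0},
    {"tx":-0.7,"ty":-3,"tz":0,"spin":0},
    {"tx":-0.7,"ty":-3,"tz":0,"spin":0},
    {"tx":-0.7,"ty":-3,"tz":0,"spin":0},
    {"tx":-0.7,"ty":-3,"tz":0,"spin":0},
    {"tx":-0.7,"ty":-3,"tz":0,"spin":0},
  ],
)

```text
time_s: 10.6
ee_pos: [0.4512, 0.0269, 0.2246]
eef_rot: [-0.0, 0.994, 0.109, -0.001]
contact_force: [1.8, 1.0, -2.7]
grip_width: 0.0375
grip_force: 50.5
```

Call:
apply_moves(
  commands=[
    {"tx":-0.7,"ty":-3,"tz":0,"spin":0},
    {"tx":-0.7,"ty":-3,"tz":0.5,"spin":0},
    {"tx":-0.7,"ty":-2.9,"tz":1,"spin":0},
    {"tx":-0.5,"ty":-1.5,"tz":1,"spin":0.7},
    {"tx":0,"ty":0,"tz":1,"spin":0},
    {"tx":0,"ty":0,"tz":0.5,"spin":0},
    {"tx":0,"ty":0,"tz":0,"spin":0},
    {"tx":0,"ty":0,"tz":0,"spin":0},
  ],
)

```text
time_s: 11.27
ee_pos: [0.405, 0.1211, 0.1851]
eef_rot: [0.0, 0.995, 0.102, -0.0]
contact_force: [0.8, -0.1, -1.6]
grip_width: 0.0379
grip_force: 50.6
```

```bash
cat > hand.py <<'E'
from h import *
from workcell import env,cams
s=env.state();p,R=pose(s);f=cams.get_image("wrist");Q=(cloud(f).reshape(-1,3)-p)@R*1000
m=(abs(Q[:,1])<14)&(Q[:,0]>2)&(Q[:,0]<110)&(Q[:,2]<75)&(Q[:,2]>-40)
k,c=np.polyfit(Q[m,0],Q[m,2],1);print("tilt",np.degrees(np.arctan(k)),c,m.sum())
for x in list(range(20,150,20)):
    q=Q[(abs(Q[:,0]-x)<3)&(abs(Q[:,2]-k*x-c)<4)&(abs(Q[:,1])<36)]
    if len(q):print(x,q[:,1].min().round(1),q[:,1].max().round(1),np.median(q[:,2]).round(1),end="; ")
q=Q[(abs(Q[:,1])>23)&(abs(Q[:,1])<29)&(abs(Q[:,2]-k*Q[:,0]-c)<4)&(Q[:,0]>15)];print("root x",np.percentile(q[:,0],1))
def box(bx,by,z,s=s):
    x,y=fr((.6264,.1786),11.8,bx,by);return go(s,x,y,z,11.8)
a=np.radians(11.8);dd=s["ee_pos"][:2]-[.6264,.1786]
print("TCP box",(dd[0]*np.cos(a)+dd[1]*np.sin(a)).round(4),(-dd[0]*np.sin(a)+dd[1]*np.cos(a)).round(4),s["ee_pos"][2],s["contact_force"].round(1),s["time_s"],s["grip_width"],s["grip_force"])
E
python3 -c "
from hand import *
print(box(-.229,-.0004,.143))
im=np.hstack([cv2.resize(cams.get_image('side')['image'][160:290,230:390],(480,390),interpolation=cv2.INTER_CUBIC),f['image'][:390,160:480]]);cv2.imwrite('pics/c4.png',im)"
```

```text
tilt 24.29764581995297 -16.789722676211003 10791
20 -20.0 19.3 -7.6; 40 -31.2 30.5 1.6; 60 -30.4 29.5 10.3; 80 -28.6 28.5 19.2; 100 -27.4 26.7 28.1; 120 -26.1 25.4 36.9; 140 -24.0 -24.0 49.5; root x 40.48609579937179
TCP box -0.2284 -0.011 0.18509287305526811 [ 0.8 -0.1 -1.6] 11.2667 0.03794137356748571 50.6447035074234
(array([-0.05, -1.06,  4.21]), 'spin', np.float64(-0.04), 'yaw', np.float64(11.76), 'tilt', array([-0.001, -0.   , -1.   ]))
```

View pics/c4.png

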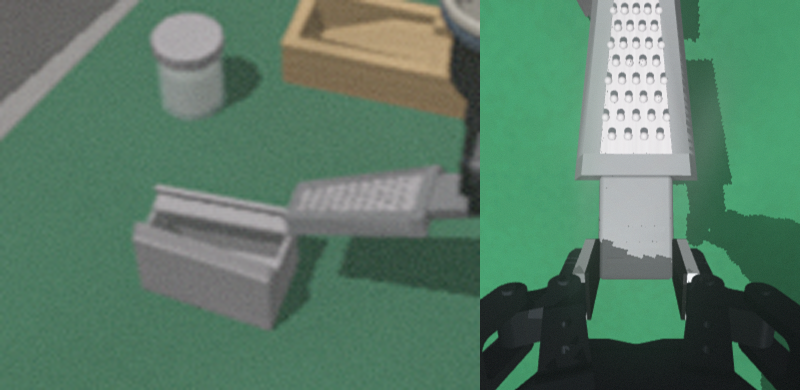

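The side view shows the nose (295,215) just outside and above the box's wide mouth at (275,240), and aligned with it. Now I'll enter the nose and lower it onto the ledges.

Call:
apply_moves(
  commands=[
    {"tx":0,"ty":-0.5,"tz":0.8,"spin":0},
    {"tx":0,"ty":-0.56,"tz":1,"spin":0},
    {"tx":0,"ty":0,"tz":1,"spin":0},
    {"tx":0,"ty":0,"tz":1.1,"spin":0},
    {"tx":0.5,"ty":0,"tz":0,"spin":0},
    {"tx":1,"ty":0,"tz":0,"spin":0},
    {"tx":1,"ty":0,"tz":0,"spin":0},
    {"tx":0.3,"ty":0,"tz":0,"spin":0},
  ],
)

```text
time_s: 12.03
ee_pos: [0.4333, 0.1379, 0.1469]
eef_rot: [-0.0, 0.995, 0.102, 0.001]
contact_force: [0.4, 0.1, -1.1]
grip_width: 0.0379
grip_force: 50.7
```

Call:
apply_moves(
  commands=[
    {"tx":0,"ty":0,"tz":0,"spin":0},
    {"tx":0,"ty":0,"tz":0.3,"spin":0},
    {"tx":0,"ty":0,"tz":0.2,"spin":0},
    {"tx":0,"ty":0,"tz":0.2,"spin":0},
    {"tx":0,"ty":0,"tz":0.2,"spin":0},
    {"tx":0,"ty":0,"tz":0.2,"spin":0},
    {"tx":0,"ty":0,"tz":0,"spin":0},
    {"tx":0,"ty":0,"tz":0,"spin":0},
  ],
  force=40,
)

```text
time_s: 12.7
ee_pos: [0.4304, 0.1374, 0.1351]
eef_rot: [-0.0, 0.995, 0.103, -0.0]
contact_force: [1.1, -0.4, 0.2]
grip_width: 0.0376
grip_force: 51.0
```

```bash
python3 hand.py
```

```text
tilt 22.821373697452337 -16.908030799589245 10995
20 -19.9 19.2 -8.4; 40 -31.1 30.4 0.3; 60 -29.9 29.8 8.3; 80 -28.7 28.7 16.6; 100 -27.5 26.8 24.8; 120 -26.1 25.4 33.2; root x 40.87610915846808
TCP box -0.2003 -0.0002 0.13511486770500414 [ 1.1 -0.4  0.2] 12.7 0.03762111894132945 51.01112723350525
```

Call:
apply_moves(
  commands=[
    {"tx":0,"ty":0,"tz":0.3,"spin":0},
    {"tx":0,"ty":0,"tz":0.3,"spin":0},
    {"tx":0,"ty":0,"tz":0.3,"spin":0},
    {"tx":0,"ty":0,"tz":0.3,"spin":0},
    {"tx":0,"ty":0,"tz":0.3,"spin":0},
    {"tx":0,"ty":0,"tz":0.3,"spin":0},
    {"tx":0,"ty":0,"tz":0.3,"spin":0},
    {"tx":0,"ty":0,"tz":0.3,"spin":0},
  ],
)

```text
time_s: 13.42
ee_pos: [0.4305, 0.1374, 0.1109]
eef_rot: [-0.0, 0.995, 0.103, 0.0]
contact_force: [-0.3, 0.7, 0.6]
grip_width: 0.0383
grip_force: 52.3
```

```bash
python3 hand.py
```

```text
tilt 14.151060000159724 -17.26359032151118 12115
20 -20.0 19.3 -12.2; 40 -20.4 19.1 -7.2; 60 -30.8 30.1 -1.9; 80 -30.2 28.4 2.9; 100 -28.5 26.6 7.8; 120 -27.3 25.4 12.7; root x 44.31617800276166
TCP box -0.2002 -0.0002 0.1108843437679749 [-0.3  0.7  0.6] 13.4167 0.03828501681704128 52.25471019744873
```

Call:
apply_moves(
  commands=[
    {"tx":0,"ty":0,"tz":0.3,"spin":0},
    {"tx":0,"ty":0,"tz":0.3,"spin":0},
    {"tx":0,"ty":0,"tz":0.3,"spin":0},
    {"tx":0,"ty":0,"tz":0.3,"spin":0},
    {"tx":0,"ty":0,"tz":0.3,"spin":0},
    {"tx":0,"ty":0,"tz":0.3,"spin":0},
    {"tx":0,"ty":0,"tz":0.3,"spin":0},
    {"tx":0,"ty":0,"tz":0.3,"spin":0},
  ],
)

```text
time_s: 14.13
ee_pos: [0.4304, 0.1374, 0.0869]
eef_rot: [0.0, 0.995, 0.103, 0.0]
contact_force: [-1.2, 0.1, 0.3]
grip_width: 0.0379
grip_force: 51.4
```

Call:
apply_moves(
  commands=[
    {"tx":0,"ty":0,"tz":0.3,"spin":0},
    {"tx":0,"ty":0,"tz":0.3,"spin":0},
    {"tx":0,"ty":0,"tz":0.3,"spin":0},
    {"tx":0,"ty":0,"tz":0.2,"spin":0},
    {"tx":0,"ty":0,"tz":0.1,"spin":0},
    {"tx":0,"ty":0,"tz":0,"spin":0},
    {"tx":0,"ty":0,"tz":0,"spin":0},
    {"tx":0,"ty":0,"tz":0,"spin":0},
  ],
)

```text
time_s: 14.8
ee_pos: [0.4304, 0.1374, 0.0753]
eef_rot: [0.0, 0.995, 0.103, 0.0]
contact_force: [-1.1, 0.3, 0.6]
grip_width: 0.038
grip_force: 50.6
```

```bash
python3 hand.py
```

```text
tilt 2.1973684126019397 -17.461028465798165 14178
20 -20.1 19.7 -16.8; 40 -20.3 19.7 -15.9; 60 -30.8 30.6 -15.0; 80 -29.7 29.2 -14.5; 100 -28.2 28.0 -13.9; 120 -27.0 26.9 -13.0; root x 48.20826157511044
TCP box -0.2002 -0.0002 0.0752680732091296 [-1.1  0.3  0.6] 14.8 0.03795407985979285 50.640669465065
```

Call:
apply_moves(
  commands=[
    {"tx":0,"ty":0,"tz":0.2,"spin":0},
    {"tx":0,"ty":0,"tz":0.2,"spin":0},
    {"tx":0.2,"ty":0,"tz":0.1,"spin":0},
    {"tx":0.5,"ty":0,"tz":0,"spin":0},
    {"tx":0.8,"ty":0,"tz":0,"spin":0},
    {"tx":0.8,"ty":0,"tz":0,"spin":0},
    {"tx":0.8,"ty":0,"tz":0,"spin":0},
    {"tx":0.4,"ty":0,"tz":0,"spin":0},
  ],
)

```text
time_s: 15.52
ee_pos: [0.4665, 0.1449, 0.0703]
eef_rot: [-0.0, 0.995, 0.103, 0.001]
contact_force: [-0.4, -0.4, 1.0]
grip_width: 0.0377
grip_force: 50.2
```

```bash
python3 hand.py
```

```text
tilt 0.5894510223217152 -17.377123165797535 14491
20 -20.3 19.7 -17.2; 40 -20.2 19.4 -17.0; 60 -30.8 30.4 -16.7; 80 -29.6 28.9 -16.6; 100 -35.9 35.5 -16.6; 120 -34.7 34.6 -14.3; root x 48.35830150434255
TCP box -0.1634 -0.0003 0.07027116073825371 [-0.4 -0.4  1. ] 15.5167 0.03774977100224611 50.16575038433075
```

Call:
apply_moves(
  commands=[
    {"tx":0.3,"ty":0,"tz":0.1,"spin":0},
    {"tx":0.6,"ty":0,"tz":0,"spin":0},
    {"tx":0.6,"ty":0,"tz":0,"spin":0},
    {"tx":0.6,"ty":0,"tz":0,"spin":0},
    {"tx":0.6,"ty":0,"tz":0,"spin":0},
    {"tx":0.5,"ty":0,"tz":0,"spin":0},
    {"tx":0.3,"ty":0,"tz":0,"spin":0},
    {"tx":0,"ty":0,"tz":0,"spin":0},
  ],
)

```text
time_s: 16.23
ee_pos: [0.5, 0.1519, 0.0693]
eef_rot: [-0.0, 0.995, 0.103, 0.001]
contact_force: [1.7, -0.0, 4.1]
grip_width: 0.0377
grip_force: 50.5
```

```bash
python3 hand.py
```

```text
tilt -0.06645545937006667 -17.384663696560995 14635
20 -20.4 19.7 -17.5; 40 -20.1 19.4 -17.4; 60 -31.2 30.4 -17.4; 80 -35.0 34.7 -17.7; 100 -33.4 33.6 -17.8; 120 -31.9 31.6 -14.3; root x 48.65490874180936
TCP box -0.1292 -0.0003 0.06928394785371457 [ 1.7 -0.   4.1] 16.2333 0.03770283550084142 50.52183151245117
```

Plate level on the ledges, centred, about 15 mm short. I'll let go and go round to push the end face.

Call:
apply_moves(
  commands=[
    {"tx":0,"ty":0,"tz":0,"spin":0},
    {"tx":0,"ty":0,"tz":0,"spin":0},
    {"tx":0,"ty":0,"tz":0,"spin":0},
    {"tx":0,"ty":0,"tz":0,"spin":0},
    {"tx":0,"ty":0,"tz":0,"spin":0},
    {"tx":0,"ty":0,"tz":0,"spin":0},
    {"tx":0,"ty":0,"tz":-0.5,"spin":0},
    {"tx":0,"ty":0,"tz":-1,"spin":0},
  ],
  claw=0,
)

```text
time_s: 16.95
ee_pos: [0.4983, 0.1516, 0.0839]
eef_rot: [0.0, 0.995, 0.103, -0.001]
contact_force: [-0.9, -0.1, -0.3]
grip_width: 0.0853
grip_force: 0.0
```

Call:
apply_moves(
  commands=[
    {"tx":0,"ty":0,"tz":-1.5,"spin":0},
    {"tx":0,"ty":0,"tz":-1.5,"spin":0},
    {"tx":-0.5,"ty":0,"tz":-1,"spin":0},
    {"tx":-1,"ty":0,"tz":0,"spin":0},
    {"tx":-1,"ty":0,"tz":0,"spin":0},
    {"tx":-1,"ty":0,"tz":0,"spin":0},
    {"tx":-0.5,"ty":0,"tz":0,"spin":0},
    {"tx":0,"ty":0,"tz":0,"spin":0},
  ],
)

```text
time_s: 17.62
ee_pos: [0.4577, 0.1432, 0.1237]
eef_rot: [0.0, 0.995, 0.103, -0.001]
contact_force: [-0.8, 0.6, -0.8]
grip_width: 0.0857
grip_force: 0.0
```

```bash
python3 - <<'E'
import hand
from hand import *
B=(cloud(f).reshape(-1,3)-[.6264,.1786,0])@np.array([[np.cos(a),-np.sin(a),0],[np.sin(a),np.cos(a),0],[0,0,1]])*1000
m=(abs(B[:,1])<12)&(abs(B[:,2]-86)<5)&(B[:,0]<-60);q=B[m];print("tail end",np.percentile(q[:,0],1),"z",np.polyfit(q[:,0],q[:,2],1))
for x in(-120,-105,-90,-60,-40):
    q=B[(abs(B[:,0]-x)<3)&(abs(B[:,2]-86)<5)&(abs(B[:,1])<45)]
    if len(q):print(x,q[:,1].min(),q[:,1].max())
print(box(-.165,-.0003,.079))
cv2.imwrite("pics/w2.png",f["image"])
E
```

```text
tilt 0.1994693679669658 36.2073671310639 5601
40 -19.8 19.0 36.7; 60 -19.9 19.3 36.3; 80 -20.0 19.3 36.4; 100 -31.4 30.4 36.4; 120 -34.7 35.4 36.5; root x 91.02121005580622
TCP box -0.1724 -0.0002 0.12367033054125119 [-0.8  0.6 -0.8] 17.6167 0.08568719068118633 0.0
tail end -135.38077795327794 z [-6.23138741e-03  8.64191157e+01]
-120 -19.644451052546643 20.175978845741394
-105 -19.90981415058556 20.189878771792664
-90 -19.32124220641715 19.664511919912126
-60 -36.177075352773294 35.834978727531386
-40 -35.679113041249046 34.776812132677755
(array([0.75, 0.01, 4.47]), 'spin', np.float64(-0.02), 'yaw', np.float64(11.78), 'tilt', array([-0.002, -0.   , -1.   ]))
```

View pics/w2.png

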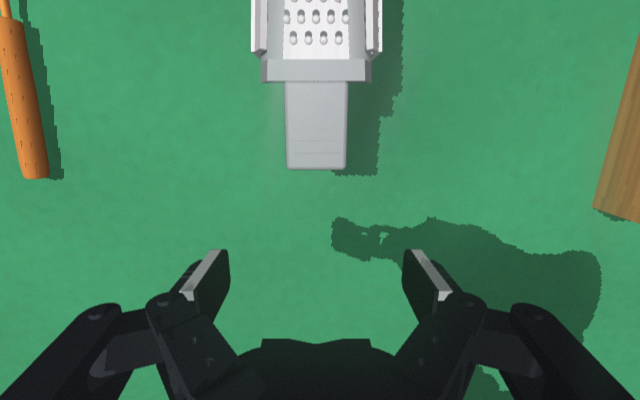

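The plate lies flat in the ways with its tail end at (316,168), about 15 mm short. Now shut the jaws, lower behind it and push.

Call:
apply_moves(
  commands=[
    {"tx":0,"ty":0,"tz":0,"spin":0},
    {"tx":0,"ty":0,"tz":0,"spin":0},
    {"tx":0,"ty":0,"tz":0,"spin":0},
    {"tx":0,"ty":0,"tz":1,"spin":0},
    {"tx":0,"ty":0,"tz":1.2,"spin":0},
    {"tx":0,"ty":0,"tz":1.2,"spin":0},
    {"tx":0,"ty":0,"tz":1.0,"spin":0},
    {"tx":0,"ty":0,"tz":0,"spin":0},
  ],
  claw=1,
)

```text
time_s: 18.33
ee_pos: [0.4591, 0.1434, 0.0787]
eef_rot: [0.0, 0.995, 0.103, -0.001]
contact_force: [-1.3, -0.2, -1.3]
grip_width: 0.0001
grip_force: 0.0
```

Call:
apply_moves(
  commands=[
    {"tx":0.4,"ty":0,"tz":0,"spin":0},
    {"tx":0.6,"ty":0,"tz":0,"spin":0},
    {"tx":0.6,"ty":0,"tz":0,"spin":0},
    {"tx":0.4,"ty":0,"tz":0,"spin":0},
    {"tx":0.3,"ty":0,"tz":0,"spin":0},
    {"tx":0.2,"ty":0,"tz":0,"spin":0},
    {"tx":0.2,"ty":0,"tz":0,"spin":0},
    {"tx":0.2,"ty":0,"tz":0,"spin":0},
  ],
)

```text
time_s: 19.0
ee_pos: [0.4882, 0.1495, 0.0802]
eef_rot: [0.0, 0.995, 0.103, -0.0]
contact_force: [-0.8, 0.0, -0.6]
grip_width: -0.0001
grip_force: 0.0
```

Call:
apply_moves(
  commands=[
    {"tx":0.2,"ty":0,"tz":0,"spin":0},
    {"tx":0.2,"ty":0,"tz":0,"spin":0},
    {"tx":0.2,"ty":0,"tz":0,"spin":0},
    {"tx":0.2,"ty":0,"tz":0,"spin":0},
    {"tx":0.1,"ty":0,"tz":0,"spin":0},
    {"tx":0.1,"ty":0,"tz":0,"spin":0},
    {"tx":0,"ty":0,"tz":0,"spin":0},
    {"tx":0,"ty":0,"tz":0,"spin":0},
  ],
)

```text
time_s: 19.67
ee_pos: [0.4979, 0.1515, 0.0801]
eef_rot: [-0.0, 0.995, 0.103, -0.0]
contact_force: [-0.6, -0.0, 0.7]
grip_width: -0.0002
grip_force: 0.0
```

```bash
python3 hand.py | tail -1
```

```text
TCP box -0.1313 -0.0002 0.0801464549347453 [-0.6 -0.   0.7] 19.6667 -0.0001630471962737674 0.0
```

Call:
apply_moves(
  commands=[
    {"tx":0.1,"ty":0,"tz":0,"spin":0},
    {"tx":0.1,"ty":0,"tz":0,"spin":0},
    {"tx":0.05,"ty":0,"tz":0,"spin":0},
    {"tx":0.05,"ty":0,"tz":0,"spin":0},
    {"tx":0,"ty":0,"tz":0,"spin":0},
    {"tx":0,"ty":0,"tz":0,"spin":0},
    {"tx":0,"ty":0,"tz":0,"spin":0},
    {"tx":0,"ty":0,"tz":0,"spin":0},
  ],
)

```text
time_s: 20.38
ee_pos: [0.5008, 0.1521, 0.0802]
eef_rot: [-0.0, 0.995, 0.103, -0.0]
contact_force: [0.9, -0.6, 0.4]
grip_width: -0.0001
grip_force: 0.0
```

```bash
cat > tail.py <<'E'
from hand import *
B=(cloud(f).reshape(-1,3)-[.6264,.1786,0])@np.array([[np.cos(a),-np.sin(a),0],[np.sin(a),np.cos(a),0],[0,0,1]])*1000
q=B[(abs(B[:,1])<19)&(abs(B[:,2]-86)<5)&(B[:,0]<-60)];print("tail end",np.percentile(q[:,0],[.5,1,2]),len(q))
q=B[(abs(B[:,1])>22)&(abs(B[:,1])<29)&(abs(B[:,2]-86)<4)&(B[:,0]<-40)];print("root",np.percentile(q[:,0],[.5,1,2]))
cv2.imwrite("pics/w_%d.png"%(s["time_s"]*100),f["image"])
E
python3 tail.py | tail -3; ls -t pics | head -1
```

```text
TCP box -0.1283 -0.0002 0.08016129640006062 [ 0.9 -0.6  0.4] 20.3833 -8.953456081540016e-05 0.0
tail end [-131.97680078 -129.43921334 -125.98951549] 9063
root [-81.27405628 -80.97464859 -80.50948016]
w_2038.png
```

View pics/w_2038.png

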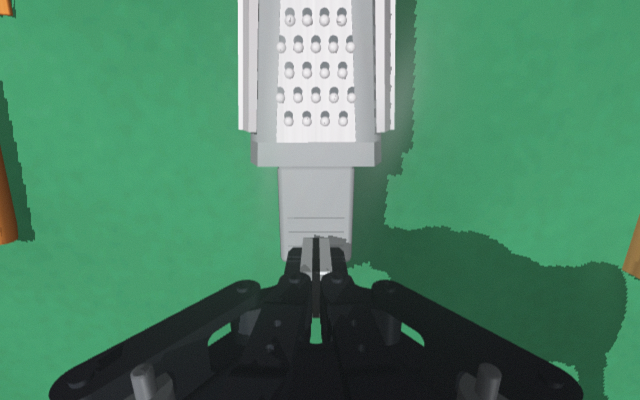

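The closed fingertips at (317,250) sit above the tail end instead of behind it. The shut tips reach about 19 mm less than I assumed. I'll back off, go lower and push again.

Call:
apply_moves(
  commands=[
    {"tx":0,"ty":0,"tz":-0.3,"spin":0},
    {"tx":-0.8,"ty":0,"tz":0,"spin":0},
    {"tx":-1.2,"ty":0,"tz":0,"spin":0},
    {"tx":-1.2,"ty":0,"tz":0,"spin":0},
    {"tx":-0.6,"ty":0,"tz":0.5,"spin":0},
    {"tx":0,"ty":0,"tz":0.9,"spin":0},
    {"tx":0,"ty":0,"tz":0.8,"spin":0},
    {"tx":0,"ty":0,"tz":0,"spin":0},
  ],
)

```text
time_s: 21.1
ee_pos: [0.4635, 0.1443, 0.0595]
eef_rot: [0.0, 0.995, 0.103, -0.001]
contact_force: [-1.1, -0.8, -0.5]
grip_width: -0.0001
grip_force: 0.0
```

Call:
apply_moves(
  commands=[
    {"tx":0.3,"ty":0,"tz":0,"spin":0},
    {"tx":0.5,"ty":0,"tz":0,"spin":0},
    {"tx":0.4,"ty":0,"tz":0,"spin":0},
    {"tx":0.3,"ty":0,"tz":0,"spin":0},
    {"tx":0.3,"ty":0,"tz":0,"spin":0},
    {"tx":0.2,"ty":0,"tz":0,"spin":0},
    {"tx":0.2,"ty":0,"tz":0,"spin":0},
    {"tx":0,"ty":0,"tz":0,"spin":0},
  ],
)

```text
time_s: 21.77
ee_pos: [0.4857, 0.1489, 0.0613]
eef_rot: [-0.0, 0.995, 0.103, 0.0]
contact_force: [0.4, 0.3, 0.1]
grip_width: -0.0001
grip_force: 0.0
```

```bash
python3 tail.py | tail -3
```

```text
TCP box -0.1438 -0.0003 0.06126311883574648 [0.4 0.3 0.1] 21.7667 -0.000123877689261355 0.0
tail end [-136.55094638 -136.34456808 -132.69559604] 14111
root [-77.0706672  -76.74105235 -76.2717749 ]
```

Call:
apply_moves(
  commands=[
    {"tx":0.2,"ty":0,"tz":0,"spin":0},
    {"tx":0.2,"ty":0,"tz":0,"spin":0},
    {"tx":0.2,"ty":0,"tz":0,"spin":0},
    {"tx":0.1,"ty":0,"tz":0,"spin":0},
    {"tx":0.1,"ty":0,"tz":0,"spin":0},
    {"tx":0.1,"ty":0,"tz":0,"spin":0},
    {"tx":0,"ty":0,"tz":0,"spin":0},
    {"tx":0,"ty":0,"tz":0,"spin":0},
  ],
)

```text
time_s: 22.48
ee_pos: [0.4941, 0.1507, 0.0612]
eef_rot: [-0.0, 0.995, 0.103, 0.0]
contact_force: [0.7, 0.3, 0.1]
grip_width: -0.0
grip_force: 0.0
```

```bash
python3 tail.py | tail -3
```

```text
TCP box -0.1352 -0.0002 0.061180373958448275 [0.7 0.3 0.1] 22.4833 -3.719392288547396e-05 0.0
tail end [-127.97784115 -127.80589069 -127.28758146] 12059
root [-68.43680911 -68.40470684 -67.99849509]
```

Call:
apply_moves(
  commands=[
    {"tx":0.1,"ty":0,"tz":0,"spin":0},
    {"tx":0.1,"ty":0,"tz":0,"spin":0},
    {"tx":0.05,"ty":0,"tz":0,"spin":0},
    {"tx":0.05,"ty":0,"tz":0,"spin":0},
    {"tx":0.05,"ty":0,"tz":0,"spin":0},
    {"tx":0,"ty":0,"tz":0,"spin":0},
    {"tx":0,"ty":0,"tz":0,"spin":0},
    {"tx":0,"ty":0,"tz":0,"spin":0},
  ],
)

```text
time_s: 23.2
ee_pos: [0.4975, 0.1514, 0.0612]
eef_rot: [-0.0, 0.995, 0.103, 0.0]
contact_force: [0.2, 1.0, -0.4]
grip_width: 0.0001
grip_force: 0.0
```

Call:
apply_moves(
  commands=[
    {"tx":0.05,"ty":0,"tz":0,"spin":0},
    {"tx":0.05,"ty":0,"tz":0,"spin":0},
    {"tx":0.05,"ty":0,"tz":0,"spin":0},
    {"tx":0,"ty":0,"tz":0,"spin":0},
    {"tx":0,"ty":0,"tz":0,"spin":0},
    {"tx":0,"ty":0,"tz":0,"spin":0},
    {"tx":0,"ty":0,"tz":0,"spin":0},
    {"tx":0,"ty":0,"tz":0,"spin":0},
  ],
)

```text
time_s: 23.87
ee_pos: [0.4987, 0.1517, 0.0611]
eef_rot: [0.0, 0.995, 0.103, -0.0]
contact_force: [-2.3, -0.8, -0.6]
grip_width: 0.0
grip_force: 1.4
```

```bash
python3 tail.py | tail -3
```

```text
TCP box -0.1305 -0.0003 0.0611251983834602 [-2.3 -0.8 -0.6] 23.8667 3.754850729236311e-05 1.3806727901101112
tail end [-123.27839573 -123.05877762 -122.73258459] 11040
root [-63.70901032 -63.65428367 -63.30369391]
```

Call:
apply_moves(
  commands=[
    {"tx":0.05,"ty":0,"tz":0,"spin":0},
    {"tx":0.05,"ty":0,"tz":0,"spin":0},
    {"tx":0,"ty":0,"tz":0,"spin":0},
    {"tx":0,"ty":0,"tz":0,"spin":0},
    {"tx":0,"ty":0,"tz":0,"spin":0},
    {"tx":0,"ty":0,"tz":0,"spin":0},
    {"tx":0,"ty":0,"tz":0,"spin":0},
    {"tx":0,"ty":0,"tz":0,"spin":0},
  ],
)

```text
time_s: 24.58
ee_pos: [0.4988, 0.1517, 0.061]
eef_rot: [0.0, 0.995, 0.103, -0.001]
contact_force: [-7.9, -1.5, 4.0]
grip_width: -0.0001
grip_force: 3.9
```

Call:
apply_moves(
  commands=[
    {"tx":0.05,"ty":0,"tz":0,"spin":0},
    {"tx":0.05,"ty":0,"tz":0,"spin":0},
    {"tx":0.05,"ty":0,"tz":0,"spin":0},
    {"tx":0,"ty":0,"tz":0,"spin":0},
    {"tx":0,"ty":0,"tz":0,"spin":0},
    {"tx":0,"ty":0,"tz":0,"spin":0},
    {"tx":0,"ty":0,"tz":0,"spin":0},
    {"tx":0,"ty":0,"tz":0,"spin":0},
  ],
)

```text
time_s: 25.25
ee_pos: [0.4988, 0.1517, 0.0608]
eef_rot: [0.0, 0.995, 0.103, -0.002]
contact_force: [-13.8, -3.4, 5.3]
grip_width: -0.0001
grip_force: 7.0
```

Call:
apply_moves(
  commands=[
    {"tx":0.05,"ty":0,"tz":0,"spin":0},
    {"tx":0.05,"ty":0,"tz":0,"spin":0},
    {"tx":0.05,"ty":0,"tz":0,"spin":0},
    {"tx":0.05,"ty":0,"tz":0,"spin":0},
    {"tx":0.05,"ty":0,"tz":0,"spin":0},
    {"tx":0.05,"ty":0,"tz":0,"spin":0},
    {"tx":0,"ty":0,"tz":0,"spin":0},
    {"tx":0,"ty":0,"tz":0,"spin":0},
  ],
)

```text
time_s: 25.92
ee_pos: [0.4989, 0.1519, 0.0603]
eef_rot: [0.0, 0.995, 0.103, -0.005]
contact_force: [-25.7, -5.7, 12.0]
grip_width: 0.0003
grip_force: 13.3
```

```bash
python3 tail.py | tail -3
```

```text
TCP box -0.1303 -0.0001 0.06029210229064898 [-25.7  -5.7  12. ] 25.9167 0.00029299782307296826 13.262744396924973
tail end [-122.81791833 -122.64247983 -122.26730941] 11072
root [-63.57464192 -63.54715284 -63.17627017]
```

Call:
apply_moves(
  commands=[
    {"tx":-0.3,"ty":0,"tz":0,"spin":0},
    {"tx":-0.5,"ty":0,"tz":0,"spin":0},
    {"tx":-1,"ty":0,"tz":0,"spin":0},
    {"tx":-1.5,"ty":0,"tz":0,"spin":0},
    {"tx":-1.5,"ty":0,"tz":-1,"spin":0},
    {"tx":0,"ty":0,"tz":-2,"spin":0},
    {"tx":0,"ty":0,"tz":-3,"spin":0},
    {"tx":0,"ty":0,"tz":-2,"spin":0},
  ],
)

```text
time_s: 26.63
ee_pos: [0.4572, 0.143, 0.1431]
eef_rot: [-0.0, 0.995, 0.103, 0.001]
contact_force: [1.2, 0.4, 0.6]
grip_width: -0.0002
grip_force: 0.0
```

```bash
python3 - <<'E'
from tail import *
for x in(-110,-90,-70,-50,-20,10):
    q=B[(abs(B[:,0]-x)<3)&(abs(B[:,2]-86)<6)&(abs(B[:,1])<38)]
    if len(q):print(x,q[:,1].min().round(1),q[:,1].max().round(1),np.median(q[abs(q[:,1])<12,2]).round(1))
im=np.hstack([cv2.resize(cams.get_image('side')['image'][180:290,240:370],(460,390),interpolation=cv2.INTER_CUBIC),f['image'][:390,160:480]]);cv2.imwrite('pics/c5.png',im)
E
```

```text
tilt 44.37916512073584 -28.69760878470033 4954
root x 107.79310439350999
TCP box -0.1729 -0.0002 0.14309259971862687 [1.2 0.4 0.6] 26.6333 -0.0001696549774852867 0.0
tail end [-118.86504989 -118.07938215 -117.36802589] 5205
root [-64.10494788 -63.98027556 -63.86377053]
-110 -19.9 19.5 87.4
-90 -20.1 19.7 87.2
-70 -20.2 19.8 87.2
-50 -36.5 36.1 86.6
```

View pics/c5.png

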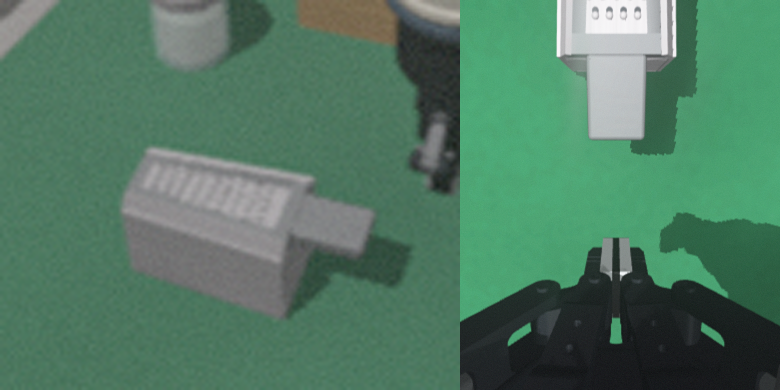

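The side view shows the plate fully in the box, with its wide end flush at the mouth (310,200) and the tail in free air (345,225). It is home to within about 1 mm after a push of about 26 N, and the robot is clear.

```bash
python3 -c "
from workcell import env
print(env.finish_job())"
```

```text
the job is handed in; nothing more can be done
None
```

The grating plate is home in the grater box: pushed with about 26 N until it stopped moving, let go, wide end within about 1 mm of the mouth. I handed the job in at about 27 s with the robot clear; no verdict came back.

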